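# Zero the photometer, then hold the cuvette in its light path

## Task

Zero the photometer while its light path is empty: press the spring pedal of the treadle switch down to its stop and let it come fully back up. Then take the one oblong cuvette out of the rack, touching it with the fingers on its two broad frosted faces only, never on the clear end windows, and hold it upright and still midway between the lamp head and the detector head, so that the beam goes in squarely through the centre of one clear window and out through the other, without the cuvette touching the photometer. The program finishes while the gripper is still holding the cuvette there; leave the square cuvettes and everything else where they stand.

Things in the scene. Friction and masses are not known exactly. Their poses are not given: they have to be found in the camera images.
- photometer: Fixed open-path photometer: base plate 76 (x) x 236 (y) x 12 mm, lamp head (finned) at its +y end, detector head at -y, each 54 x 60 x 52 mm on a post, tops at 138 mm. A round black lens tube, 36 mm across, looks inward from each head; the lens faces are 84 mm apart, the gap open above and to both sides. Origin: centre of the underside; y axis along the beam, z up.
- light_path (a point): The middle of the light path: the point on the beam midway between the two lens faces, 110 mm above the bench; same axes as the photometer (y along the beam).
- treadle: Fixed treadle switch: grey base plate 120 (x) x 92 (y) x 10 mm with two side cheeks up to 44 mm at its +x end carrying the hinge, 46 mm from the middle and 36 mm up. Origin: centre of its underside; the pedal reaches from the hinge to its own -x side (towards the robot at yaw 0).
- pedal_pad (a point): Spot to press: on top of the pedal (ribbed steel plate 98 x 74 x 8 mm), on its middle line, 70 mm from the hinge; moves with it. The pedal slopes up at 0.22 rad to its free end at rest and is level at the stop. The spot is about 60 mm above the bench at rest, 44.5 mm at the stop. About 3 N starts it, 6.5 N reaches the stop; it springs back by itself.
- zero_pedal (a joint): Hinge angle of the pedal, rad: 0 at rest (up), 0.22 at its stop (down).
- cell_rack: Fixed grey rack block 46 (x) x 160 (y) x 14 mm with three seats in a row along its y axis, at -50, 0 and +50 mm, each 10 mm deep (seat floor 4 mm above the bench), with about 1 mm play round the oblong cuvette. Origin: centre of its underside.
- long_cell_center (a point): Centre, half-way up, of the loose oblong cuvette, 12.5 (its x) x 22.5 (its y) x 45 mm high, 21 g, plus a white 5 mm stopper on top, slightly narrower. The two broad faces, looking along its +x and -x, are frosted: grip these, 12.5 mm apart. The narrow ends, along +y and -y, are the clear windows; light passes along its y.
- long_cell: The same oblong cuvette as a whole; origin at the centre of its underside, z up. It starts upright in one of the rack's three seats (which one varies), its y along the rack's y; its centre is then 26.5 mm above the bench and 35 mm of it stand out of the rack.
- long_cell_windows: The two clear end windows of the oblong cuvette (not to be touched by the fingers); origin and axes as the cuvette's.
- square_cell_1: A square cuvette, 12.5 x 12.5 x 45 mm, in another seat of the rack; leave alone. Origin: centre of its underside.
- square_cell_2: The second square cuvette, same size, in the remaining seat; leave alone. Origin: centre of its underside.
- bottle_small: Bystander: clear bottle with a screw cap, 69 mm across, 117 mm high; origin under its centre.
- reagent_vial_0: Bystander: small cream plastic bottle, 32 mm across, 84 mm high; origin under its centre.
- vial_3: Bystander: small clear screw-cap bottle, 45 mm across, 107 mm high; origin under its centre.
- cup_2: Bystander: small clear beaker, 70 mm across, 60 mm high; origin under its centre.
- forceps: Bystander: steel forceps lying flat, 133 mm long along its y, 11 mm high; origin under its centre.
Things that resemble listed ones, but are neither listed nor needed, are in the scene too. Leave any brown or pink look-alike of the long_cell alone.

How it is judged:
By the outcome, as a careful person would: the job done as asked, in the order asked, and still so for the second after the job is handed in, while the arm keeps its last pose, push and grip.
It also fails if it takes over 59 s, if anything falls off the work surface, if the arm or the gripper's body presses on something with over 40 N, if the wrist force passes 120 N, or if a joint passes its speed limit or range.

## Robot

A 7-joint arm with a two-finger parallel gripper is mounted at the origin on a cart in front of the work surface, level with it; the furniture and walls round the work are solid. World frame = base frame: x ahead of the robot, y to its left, z up, the work surface at z = 0. Lengths are in m, angles in rad, forces in N, time in s.
With the tool pointing down it reaches from about 0.425 to 1.025 m from the base axis. Payload 9.4 kg.
Tool frame: the origin (TCP) lies at the very end of the fingers, on their centre line; the grasp point (between the pads) lies 19 mm behind it; z points along the fingers, y is the direction in which the jaws open and shut (so a half turn about z gives the same grasp; the last joint's range is limited). The gripper opens to 85 mm and grips with 20 to 120 N. Pads are 22 mm wide; open, the fingers measure 114 mm over their backs; the gripper's body (76 mm by 85 mm) begins 54 mm behind the grasp point. The pads swing forward as they close: fully open they stand 13 mm farther back than shut.
Start: joints at [1.265, 0.599, -0.003, 1.599, 0.002, 0.943, -0.08], TCP at [0.164, -0.706, 0.231] pointing down, gripper open.
Joint ranges: [-2.57, 2.57], [-0.35, 1.97], [-1.29, 1.29], [0.11, 2.56], [-1.05, 4.19], [0.11, 1.86], [-2.63, 2.63]. Speed limits (rad/s): [2.22, 2.22, 3.01, 3.01, 3.14, 3.14, 3.14].

## Interface

Orientations are given as a rotation vector (axis times angle).
In Python, from station import * gives the robot as it stands.
- The arm moves only by the tool move_arm, never from a script. Its argument "moves" is a list of rows, each a list of 5 numbers: the finger opening in cm, from 0 to 8.54, then the shift along the tool's x, y, z in cm, then the turn about the tool's z in rad. A call has 1 to 20 rows; each row is the pose to reach, as a shift and turn from the pose measured when the call began, along the tool's axes at that moment; what a row does not reach only later rows make up. A row lasts 1/12 s, in which the tool goes at most 41.7 mm and 7.16 degrees, less where a joint would pass 70% of its speed; a pose out of reach is approached as far as the arm can. A call with a gripper value outside its range is refused whole. The fingers move at their own pace and stop on an object; "grip_force" is the grip in N (left out, the last holds). Time passes only in rows, so rows that repeat a pose let the fingers close. It gives the time, the measured TCP pose, the force and the opening at its end, in the units of the state.
- observe(): the state, without advancing time (a new reading comes with each control period).
- get_image(name): name is "side" or "top"; returns the picture (400x640x3 uint8, blue, green, red); there is no depth.
- get_calibration(name): a dict with "fx", "fy", "cx", "cy" (pixels), "D" ([k1, k2, p1, p2, k3] as OpenCV has them; the pictures are not rectified), "R" (3x3) and "t" (3): a world point X has camera coordinates R X + t. Camera axes: x right, y down, z forward; pixel columns grow to the right and rows downward; lengths in m; the calibration is good to about 2 mm. A picture is of the moment at which its call begins. get_calibration takes no time and is no camera call.
- job_done(): hands the job in, once; it reports no verdict.
Trained networks look in the newest picture that a camera, given by its name, has taken for a name from the list of things; names that differ only in an ending like _2 or _b are one class to them, and where a whole thing is asked for, a point or a joint stands for the part that bears it (a point fixed in the world has none). Each returns a list of dicts, best first, with "score" (0 to 1); they miss things now and then, are a little off and sometimes report something else, mostly with a low value. They report only what shows in the picture. A call takes as long as a camera call. They do not tell look-alikes from the thing itself.
- find_in(camera, name): "position" ([row, column] in pixels, amid what is visible of it).
- trace(camera, name): "pixels" (400x640 bool, what is visible of it) and "position" ([row, column] in pixels, amid what is visible of it).
- spot_point(camera, name): "position" ([row, column] in pixels: a listed point, or the origin of a listed thing).
The state is a dict: "clock": time; "joint_pos": joint angles; "qd": joint speeds; "joint_torque": joint torques, N m; "eef_pos": TCP position; "tcp_rot": TCP orientation; "wrist_force": force on the tool from outside, world axes, zero at the start; "moment": the same for the moment, N m; "opening": finger opening in m.
Only numpy, scipy, OpenCV 4.12 (cv2) and the standard library are available. Lean on these libraries where they do the work, as an engineer would, in place of code of your own. Each camera call takes 0.05 s, during which the arm holds its last target.

## Working session

There is one attempt and no reset: what is moved stays moved. The work goes in short steps, Python scripts to look and compute and a tool call to move; the robot and the scene stay as the last step left them, time stands still between calls to the robot, and variables do not carry over. Pictures are saved under pics/ and viewed, and the job is handed in when it is done.

Besides the shell and the picture viewer there is one more tool, called after ">>>" by a JSON object that holds its "method" and its "body", one argument or row to a line. move_arm: Moves the arm, as the interface text tells. Its arguments: {"type":"object","properties":{"moves":{"type":"array","items":{"type":"array","items":{"type":"number"}}},"grip_force":{"type":"number"}},"required":["moves"]}

```bash
mkdir -p pics; ls
python3 - <<'E'
from station import *
import cv2
s=observe()
for k in s: print(k,s[k])
for n in("side","top"):
    cv2.imwrite(f"pics/{n}0.png",get_image(n)); c=get_calibration(n); print(n,c)
E
```

```text
pics
clock 0.0
joint_pos [ 1.26531575  0.6001281  -0.00257453  1.60013712  0.00178386  0.94288704
 -0.07981309]
qd [-0.00019685 -0.00115368  0.0003558   0.00065052 -0.00074516 -0.00147098
 -0.00043778]
joint_torque [ 6.48310688e-04 -7.76453662e+01  1.56454336e+00 -2.58009303e+01
  1.21108914e-02  9.01487481e-03 -9.18444329e-06]
eef_pos [ 0.16432234 -0.70564641  0.23041176]
tcp_rot [-3.11952955e+00 -3.58506124e-01  4.53446286e-04]
wrist_force [ 0.14615477 -0.42853837  0.13213135]
moment [-0.01033598 -0.05007458 -0.00183417]
opening 0.08560561362974779
side {'fx': 387.06521555791375, 'fy': 387.06521555791375, 'cx': 316.4602684671505, 'cy': 200.28244421969006, 'D': array([0.00168052, 0.        , 0.        , 0.        , 0.        ]), 'R': array([[ 0.97604347, -0.21754706, -0.00352364],
       [-0.14097986, -0.62001696, -0.7718184 ],
       [ 0.16572211,  0.75382508, -0.63583326]]), 't': array([-0.56968737,  0.15921528,  1.01232319])}
top {'fx': 369.37738126991354, 'fy': 369.37738126991354, 'cx': 319.4913746402811, 'cy': 198.29775391022096, 'D': array([0.02919191, 0.        , 0.        , 0.        , 0.        ]), 'R': array([[-2.98827149e-02, -9.99553379e-01,  2.55935938e-04],
       [-9.97643391e-01,  2.98097902e-02, -6.17983953e-02],
       [ 6.17631655e-02, -2.10203663e-03, -9.98088620e-01]]), 't': array([-0.00387299,  0.55456926,  1.30713652])}
```

View pics/side0.png

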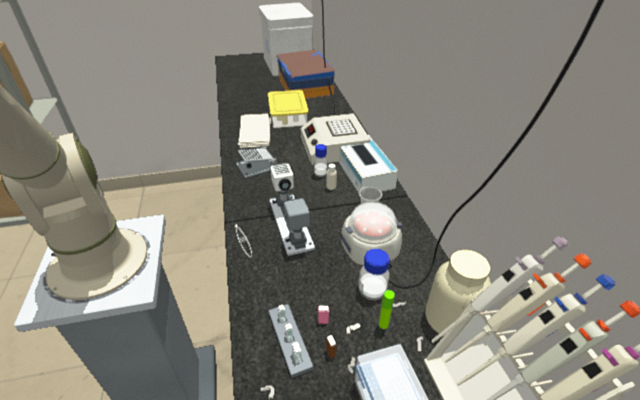

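View pics/top0.png

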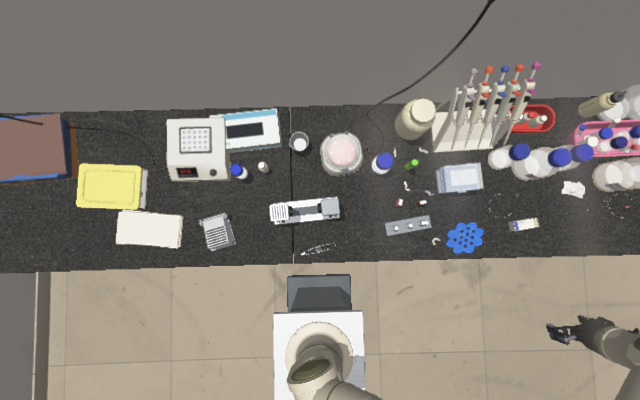

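The side view shows the treadle at about (258,160), photometer at (290,215) and rack at (290,340), with a brown block at (331,347) and a pink one at (323,315). In the top view the treadle is at (216,232), photometer at (305,210) and rack at (408,226).

```bash
cat > h.py <<'E'
from station import *
import cv2, numpy as np
from scipy.optimize import least_squares
C={n:get_calibration(n) for n in("side","top")}
def K(c): return np.array([[c["fx"],0,c["cx"]],[0,c["fy"],c["cy"]],[0,0,1]])
def proj(n,X):
    c=C[n]; return cv2.projectPoints(np.asarray(X,float).reshape(-1,1,3),cv2.Rodrigues(c["R"])[0],c["t"],K(c),c["D"])[0].reshape(-1,2)
def onz(n,rc,z):
    c=C[n]; u=cv2.undistortPoints(np.array([[[rc[1],rc[0]]]],float),K(c),c["D"])[0,0]
    d=c["R"].T@np.array([u[0],u[1],1]); o=-c["R"].T@c["t"]; return o+d*(z-o[2])/d[2]
def tri(ps):  # {cam:(row,col)}
    f=lambda X:np.concatenate([proj(n,X)[0]-np.array(p)[::-1] for n,p in ps.items()])
    r=least_squares(f,[0.6,0,0.05]); return r.x,np.abs(r.fun).max()
def crop(n,img,r0,r1,c0,c1,s,name):
    cv2.imwrite("pics/"+name,cv2.resize(img[r0:r1,c0:c1],None,fx=s,fy=s,interpolation=cv2.INTER_CUBIC))
E
python3 - <<'E'
from h import *
I={n:get_image(n) for n in C}
for nm in["photometer","light_path","treadle","pedal_pad","cell_rack","long_cell_center","long_cell","square_cell_1"]:
    for n in C:
        print(nm,n,[(np.round(d["position"],1).tolist(),round(d["score"],2)) for d in spot_point(n,nm)[:4]])
crop("side",I["side"],295,380,255,350,6,"s1.png")
crop("top",I["top"],190,250,370,460,7,"t1.png")
crop("side",I["side"],140,260,225,325,5,"s2.png")
crop("top",I["top"],190,255,195,345,5,"t2.png")
E
```

```text
photometer side [([225.8, 290.1], 0.57)]
photometer top []
light_path side []
light_path top [([207.5, 306.6], 0.71)]
treadle side [([169.4, 256.4], 0.62), ([154.8, 248.2], 0.38)]
treadle top [([229.9, 222.0], 0.88), ([166.9, 378.3], 0.24)]
pedal_pad side [([152.8, 251.5], 0.83)]
pedal_pad top [([236.5, 217.4], 0.72)]
cell_rack side [([340.5, 287.4], 0.55)]
cell_rack top [([221.8, 406.1], 0.71), ([222.8, 421.8], 0.5)]
long_cell_center side [([352.2, 295.4], 0.67), ([310.4, 325.2], 0.63), ([348.5, 333.2], 0.6)]
long_cell_center top [([228.9, 394.9], 0.7), ([223.6, 423.9], 0.56), ([200.0, 399.2], 0.4), ([202.6, 418.5], 0.37)]
long_cell side [([322.1, 322.4], 0.7), ([353.6, 332.2], 0.58), ([358.5, 298.4], 0.53), ([287.0, 372.4], 0.37)]
long_cell top [([236.3, 212.3], 0.64), ([201.9, 396.5], 0.61), ([202.4, 415.7], 0.59), ([223.4, 420.4], 0.58)]
square_cell_1 side [([341.0, 289.1], 0.7), ([322.1, 284.4], 0.61)]
square_cell_1 top [([224.7, 408.3], 0.45), ([227.7, 395.3], 0.41)]
```

View pics/s1.png

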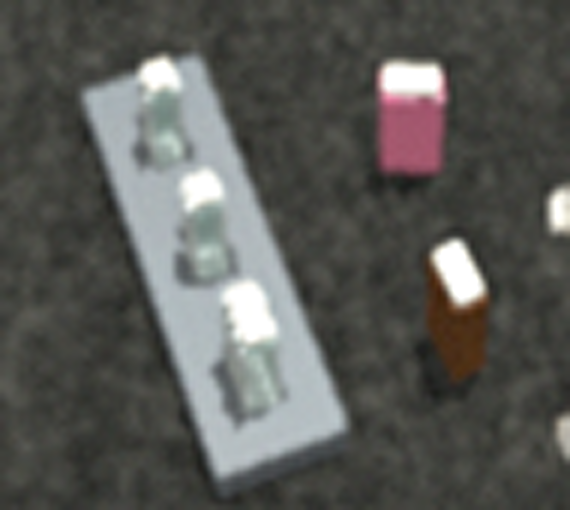

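View pics/t1.png

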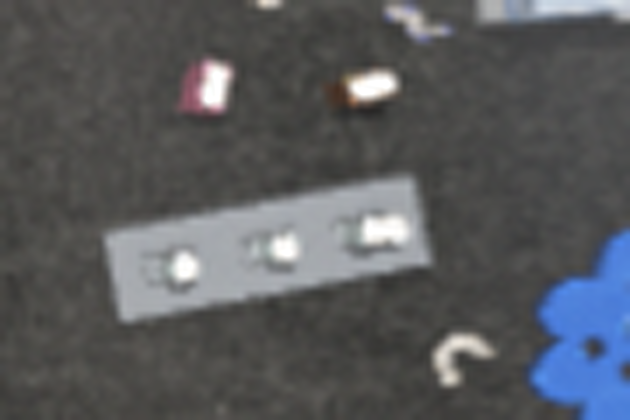

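View pics/s2.png

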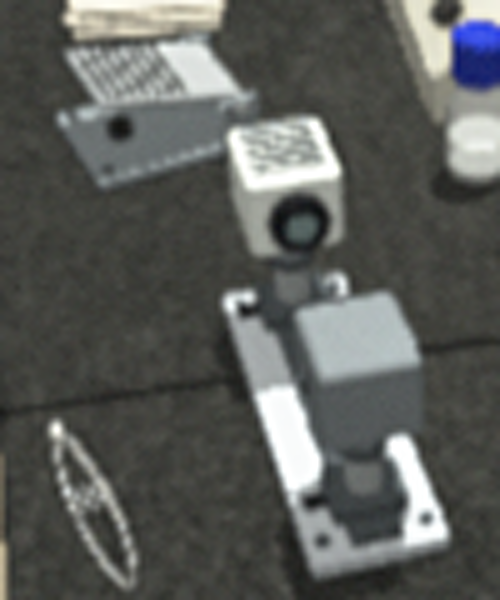

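View pics/t2.png

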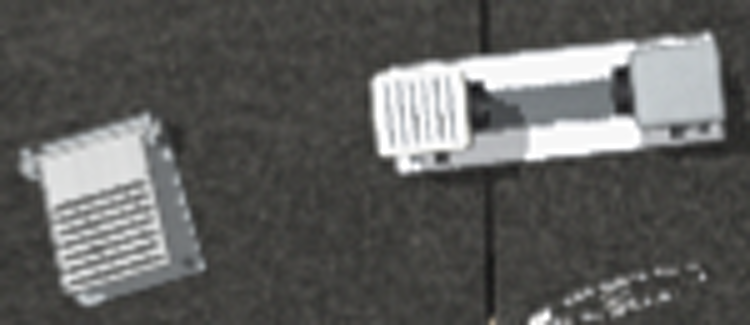

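Look-alikes of the oblong cuvette, as (row, col):

| Candidate | Side | Top |
|---|---|---|
| Pink block | (313,323) | (202,399) |
| Brown block | (347,331) | (203,422) |
| Square cuvette | (341,289) | (225,408) |
| Square cuvette | (314,282) | (228,395) |
| Clear cuvette in the rack's -y seat | (353,296) | (223,423) |

I choose the last one. It is the only clear one with an oblong stopper along the rack's y. Next I fit the poses from corners.

```bash
cat > fit.py <<'E'
from h import *
def px(pts,s,c0,r0): return (np.array(pts,float)+.5)/s-.5+[c0,r0]
def fit(obs,model,x0):  # obs list (cam,idx_or_key,uv); model(p)->dict pts
    def f(p):
        m=model(p); return np.concatenate([proj(n,m[k])[0]-uv for n,k,uv in obs])
    r=least_squares(f,x0,loss="soft_l1"); res=f(r.x).reshape(-1,2); return r.x,res
def T(p,X):
    c,s=np.cos(p[2]),np.sin(p[2]); return np.array([p[0]+c*X[0]-s*X[1],p[1]+s*X[0]+c*X[1],X[2]])
E
python3 - <<'E'
from fit import *
t=px([(104,237),(415,176),(432,264),(122,322)],7,370,190)
s=px([(82,93),(203,55),(348,428),(222,478)],6,255,295)
m=lambda p:{(a,b):T(p,(a*.023,b*.08,.014)) for a in(1,-1) for b in(1,-1)}
ot=[("top",k,u) for k,u in zip([(1,1),(1,-1),(-1,-1),(-1,1)],t)]
os_=[("side",k,u) for k,u in zip([(-1,1),(1,1),(1,-1),(-1,-1)],s)]
for o in(ot,os_,ot+os_):
    p,r=fit(o,m,[.5,-.3,.1]); print("rack",p.round(4),r.round(1).tolist())
print("oblong seat",T(p,(0,-.05,.049)),"proj",[proj(n,T(p,(0,-.05,.054)))[0].round(1).tolist() for n in C])
# photometer
t=px([(372,75),(460,66),(468,148),(378,158),(633,45),(713,36),(724,118),(638,126)],5,195,190)
kt=[("L",1,1),("L",1,-1),("L",-1,-1),("L",-1,1),("D",1,1),("D",1,-1),("D",-1,-1),("D",-1,1)]
b=px([(713,33),(722,140)],5,195,190)
s=px([(230,127),(325,120),(342,174),(242,186),(295,308),(390,293),(420,352),(318,377)],5,225,140)
ks=[("L",-1,1),("L",1,1),("L",1,-1),("L",-1,-1),("D",-1,1),("D",1,1),("D",1,-1),("D",-1,-1)]
bs=px([(225,298),(345,275),(448,533),(313,570)],5,225,140)
def m(p):
    d={}
    for a in(1,-1):
        for e in(1,-1):
            d["L",a,e]=T(p,(a*.027,p[3]+e*.03,.138)); d["D",a,e]=T(p,(a*.027,-p[3]+e*.03,.138)); d["B",a,e]=T(p,(a*.038,e*.118,.012))
    return d
ot=[("top",k,u) for k,u in zip(kt,t)]+[("top",("B",-1,-1),b[1])]
os_=[("side",k,u) for k,u in zip(ks,s)]+[("side",k,u) for k,u in zip([("B",-1,1),("B",1,1),("B",1,-1),("B",-1,-1)],bs)]
for o in(ot,os_,ot+os_):
    p,r=fit(o,m,[.6,0,.1,.08]); print("phot",p.round(4),r.round(1).tolist())
print(proj("top",T(p,(0,0,.11))),onz("top",(207.5,306.6),.11),onz("side",(225.8,290.1),0))
print("pad",tri({"side":(152.8,251.5),"top":(236.5,217.4)}),onz("top",(236.5,217.4),.06),onz("side",(152.8,251.5),.06))
print("treadle",onz("top",(229.9,222),0),onz("side",(169.4,256.4),0))
E
```

```text
rack [ 0.4486 -0.3331  0.1593] [[0.2, -0.3], [-0.3, -0.0], [-0.0, 0.1], [0.2, 0.2]]
rack [ 0.4506 -0.332   0.1575] [[0.4, -0.1], [-0.5, -0.1], [0.4, 0.1], [-0.3, 0.1]]
rack [ 0.45   -0.3323  0.1586] [[-0.1, -0.7], [-0.5, -0.4], [-0.3, -0.3], [-0.1, -0.2], [0.1, 0.0], [-0.8, 0.0], [0.2, 0.3], [-0.5, 0.3]]
oblong seat [ 0.45790803 -0.38167001  0.049     ] proj [[296.3, 346.6], [424.6, 222.3]]
phot [0.5135 0.0306 0.0818 0.0841] [[-0.6, 0.0], [0.1, -0.2], [0.3, -0.1], [-0.1, -0.0], [-1.4, 0.3], [0.9, 0.0], [0.6, 0.1], [-0.6, 0.6], [0.5, -0.6]]
phot [0.5133 0.0271 0.0655 0.082 ] [[-0.4, 0.4], [-1.0, -1.2], [0.5, -0.4], [1.4, 0.4], [-1.0, -0.9], [0.5, -1.7], [0.7, 1.2], [-0.3, 0.4], [-0.1, -0.3], [-0.0, -0.1], [0.4, 1.3], [-0.5, -0.1]]
phot [0.5134 0.0292 0.0712 0.0837] [[-0.0, -0.4], [0.8, -0.4], [0.7, -0.3], [0.3, -0.4], [-1.0, 0.5], [1.3, 0.4], [0.9, 0.5], [-0.3, 0.8], [0.8, -0.3], [-0.8, -0.3], [-1.5, -2.0], [0.1, -1.2], [1.1, -0.3], [-0.8, -1.0], [0.6, -1.8], [1.0, 1.0], [0.0, 0.2], [-0.3, -0.7], [-0.3, -0.5], [0.5, 0.6], [-0.3, -0.7]]
[[304.94036097 209.241332  ]] [0.51907177 0.023557   0.11      ] [0.51090981 0.02220111 0.        ]
pad (array([0.43320974, 0.33295984, 0.0650501 ]), np.float64(0.7454901139626884)) [0.4305049  0.33441887 0.06      ] [0.4357718  0.34086951 0.06      ]
treadle [0.45169067 0.33416839 0.        ] [0.444739   0.32714692 0.        ]
```

Run:
```python
from h import *
I={n:get_image(n) for n in C}
crop("side",I["side"],140,185,230,285,12,"s3.png")
crop("top",I["top"],205,255,195,245,12,"t3.png")
crop("side",I["side"],160,262,262,322,7,"s4.png")
for n in C: print(n,-C[n]["R"].T@C[n]["t"])
```

```text
side [ 0.41072146 -0.78833224  0.76454667]
top [ 0.47241373 -0.01765521  1.33891057]
```

View pics/s3.png

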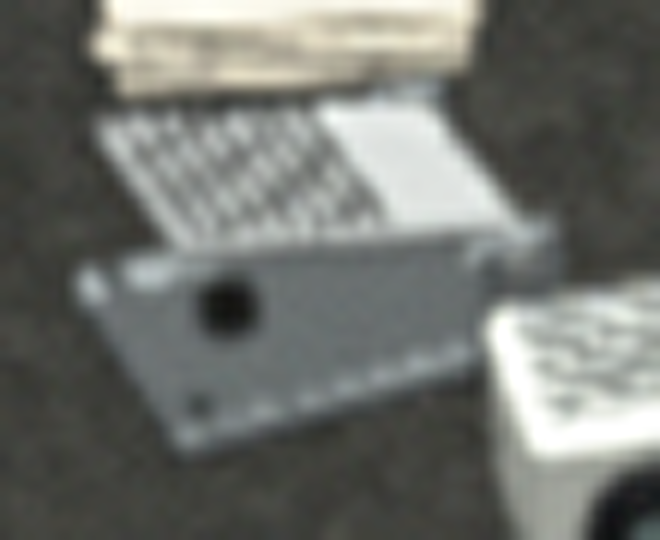

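View pics/t3.png

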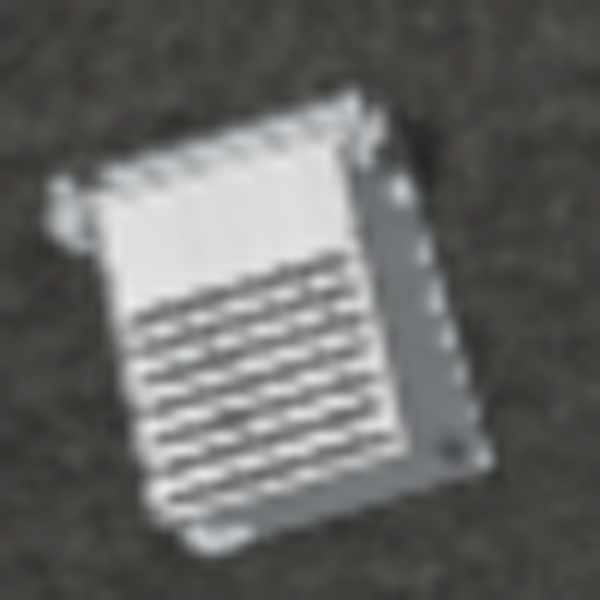

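View pics/s4.png

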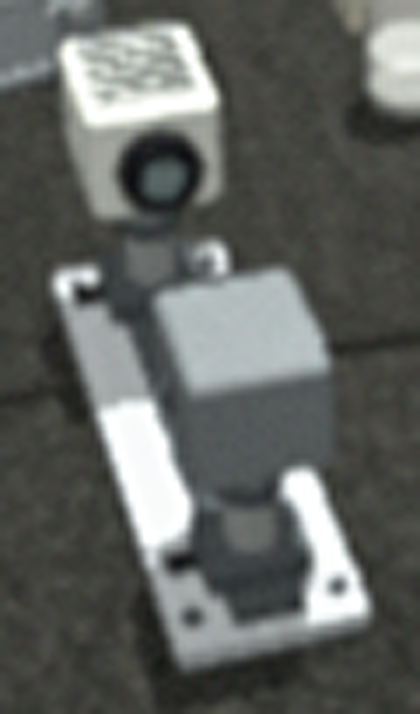

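Run:
```python
from fit import *
# treadle
def m(p):
    d={}
    for e in(1,-1):
        d["B",e]=T(p,(-.06,e*.046,.010)); d["P",e]=T(p,(-.0478,e*.037,.0657))
    return d
ot=[("top",k,u) for k,u in zip([("B",-1),("B",1),("P",1),("P",-1)],px([(488,465),(200,548),(155,522),(405,452)],12,195,205))]
os_=[("side",k,u) for k,u in zip([("B",1),("B",-1),("P",1),("P",-1)],px([(82,270),(180,435),(100,122),(185,250)],12,230,140))]
for o in(ot,os_,ot+os_):
    p,r=fit(o,m,[.45,.33,.1]); print("tread",p.round(4),r.round(1).tolist())
for x,z in((-.0205,.0596),(-.024,.0445)): print("pad",T(p,(x,0,z)).round(4),[proj(n,T(p,(x,0,z)))[0].round(1) for n in C])
# photometer
ks=[("D",-1,1),("D",1,1),("D",1,-1),("D",-1,-1),("L",-1,1),("L",1,1),("L",1,-1),("L",-1,-1),("B",-1,1),("B",1,1),("B",1,-1),("B",-1,-1),"lens"]
s=px([(155,297),(290,268),(330,362),(188,395),(57,42),(190,25),(218,103),(80,125),(53,273),(225,243),(370,605),(180,660),(161,172)],7,262,160)
t=px([(372,75),(460,66),(468,148),(378,158),(633,45),(713,36),(724,118),(638,126),(722,138)],5,195,190)
kt=[("L",1,1),("L",1,-1),("L",-1,-1),("L",-1,1),("D",1,1),("D",1,-1),("D",-1,-1),("D",-1,1),("B",-1,-1)]
def m(p):
    d={"lens":T(p,(0,.042,.11))}
    for a in(1,-1):
        for e in(1,-1):
            d["L",a,e]=T(p,(a*.027,p[3]+e*p[4],.138)); d["D",a,e]=T(p,(a*.027,-p[3]+e*p[4],.138)); d["B",a,e]=T(p,(a*.038,e*.118,.012))
    return d
ot=[("top",k,u) for k,u in zip(kt,t)]
os_=[("side",k,u) for k,u in zip(ks,s)]
for o in(ot,os_,ot+os_):
    p,r=fit(o,m,[.51,0.03,.07,.084,.03]); print("phot",p.round(4),r.round(1).tolist())
```

```text
tread [0.4488 0.343  0.2485] [[0.4, 0.2], [-0.6, 0.5], [-0.0, -0.2], [0.2, -0.4]]
tread [0.4488 0.3403 0.2398] [[-0.3, 0.4], [-0.1, 0.5], [0.3, -0.6], [0.1, -0.4]]
tread [0.4488 0.3423 0.2441] [[0.6, 0.3], [-0.5, 0.4], [0.1, -0.3], [0.3, -0.4], [-0.3, 0.1], [-0.1, 0.2], [0.2, -0.8], [0.1, -0.7]]
pad [0.4289 0.3373 0.0596] [array([249.6, 153.7]), array([216.6, 237. ])]
pad [0.4255 0.3365 0.0445] [array([249.1, 157.7]), array([218.1, 237.8])]
phot [0.5136 0.0305 0.083  0.0842 0.0281] [[-0.1, -0.0], [-0.4, -0.2], [-0.3, -0.1], [0.5, -0.1], [-0.8, 0.1], [0.4, 0.0], [0.1, 0.1], [0.1, 0.4], [0.5, -0.3]]
phot [0.5127 0.0262 0.0727 0.0837 0.0279] [[-0.9, -0.5], [0.4, -0.3], [0.6, -0.0], [-0.4, -0.5], [0.0, 0.2], [-0.6, -0.5], [0.1, -0.9], [0.8, -0.7], [-0.0, 0.6], [-0.6, 0.4], [0.3, 1.7], [-0.4, -0.0], [0.5, 1.9]]
phot [0.5132 0.0289 0.0763 0.0843 0.028 ] [[0.5, -0.2], [0.0, -0.2], [0.1, -0.0], [0.9, -0.2], [-0.2, 0.4], [0.9, 0.3], [0.6, 0.4], [0.6, 0.7], [0.9, 0.0], [-0.7, -1.0], [0.5, -0.9], [0.8, -0.6], [-0.2, -1.0], [-0.1, -0.5], [-0.7, -1.2], [0.0, -1.6], [0.7, -1.4], [-0.1, 0.1], [-0.7, -0.1], [0.4, 0.8], [-0.2, -0.8], [0.5, 1.3]]
```

>>> {"method": "move_arm", "body": {
  "moves": [
    [0, 44, -42, -2, -1.58],
    [0, 44, -42, -2, -1.58],
    [0, 44, -42, -2, -1.58],
    [0, 44, -42, -2, -1.58],
    [0, 44, -42, -2, -1.58],
    [0, 44, -42, -2, -1.58],
    [0, 44, -42, -2, -1.58],
    [0, 44, -42, -2, -1.58],
    [0, 44, -42, -2, -1.58],
    [0, 44, -42, -2, -1.58],
    [0, 44, -42, -2, -1.58],
    [0, 44, -42, -2, -1.58],
    [0, 44, -42, -2, -1.58],
    [0, 44, -42, -2, -1.58],
    [0, 44, -42, -2, -1.58],
    [0, 44, -42, -2, -1.58],
    [0, 44, -42, -2, -1.58],
    [0, 44, -42, -2, -1.58]
  ]
}}

```text
clock: 2.6
eef_pos: [0.4972, -0.1979, 0.2511]
tcp_rot: [-1.942, -2.469, 0.001]
wrist_force: [-0.2, -1.1, -0.6]
opening: 0.0003
```

```bash
cat > rel.py <<'E'
from h import *
from scipy.spatial.transform import Rotation as Ro
def rel(target,yaw):
    s=observe(); R=Ro.from_rotvec(s["tcp_rot"]).as_matrix()
    psi=np.arctan2(R[1,0],R[0,0]); d=R.T@(np.array(target)-s["eef_pos"])
    print("t",s["clock"],"tcp",s["eef_pos"].round(4),"psi",round(psi,4),"tilt",R[:,2].round(4),"q",s["joint_pos"].round(2),"F",s["wrist_force"].round(2),"open",round(s["opening"],4))
    print("shift cm",(d*100).round(2),"turn",round(-(yaw-psi),4))
E
python3 -c "
from rel import *
rel((.4265,.337,.12),1.815)"
```

```text
t 2.6 tcp [ 0.4972 -0.1979  0.2511] psi 1.8085 tilt [-7.e-04 -6.e-04 -1.e+00] q [ 0.65  0.39 -0.51  1.99  0.26  0.83  0.24] F [-0.18 -1.13 -0.6 ] open 0.0003
shift cm [53.66  5.73 13.09] turn -0.0065
```

>>> {"method": "move_arm", "body": {
  "moves": [
    [0, 53.7, 5.7, 0, 0],
    [0, 53.7, 5.7, 0, 0],
    [0, 53.7, 5.7, 0, 0],
    [0, 53.7, 5.7, 0, 0],
    [0, 53.7, 5.7, 0, 0],
    [0, 53.7, 5.7, 0, 0],
    [0, 53.7, 5.7, 0, 0],
    [0, 53.7, 5.7, 0, 0],
    [0, 53.7, 5.7, 0, 0],
    [0, 53.7, 5.7, 0, 0],
    [0, 53.7, 5.7, 0, 0],
    [0, 53.7, 5.7, 0, 0],
    [0, 53.7, 5.7, 0, 0],
    [0, 53.7, 5.7, 0, 0],
    [0, 53.7, 5.7, 13, 0],
    [0, 53.7, 5.7, 13, 0],
    [0, 53.7, 5.7, 13, 0],
    [0, 53.7, 5.7, 13, 0],
    [0, 53.7, 5.7, 13, 0],
    [0, 53.7, 5.7, 13, 0]
  ]
}}

```text
clock: 4.27
eef_pos: [0.427, 0.3371, 0.1221]
tcp_rot: [1.944, 2.468, -0.001]
wrist_force: [-0.5, 0.6, 0.5]
opening: -0.0001
```

Run:
```python
from rel import *
rel((.4265,.337,.07),1.815)
I={n:get_image(n) for n in C}
crop("side",I["side"],120,185,225,290,9,"s5.png"); crop("top",I["top"],200,260,190,250,9,"t5.png")
```

```text
t 4.2667 tcp [0.427  0.3371 0.1221] psi 1.8073 tilt [-2.e-04 -4.e-04 -1.e+00] q [-0.43  0.58 -0.49  2.09  0.48  0.58 -1.03] F [-0.52  0.55  0.49] open -0.0001
shift cm [ 0.01 -0.05  5.21] turn -0.0077
```

View pics/s5.png

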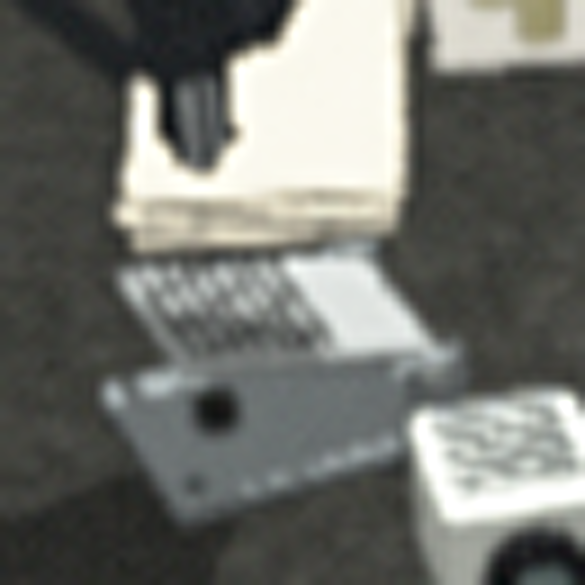

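View pics/t5.png

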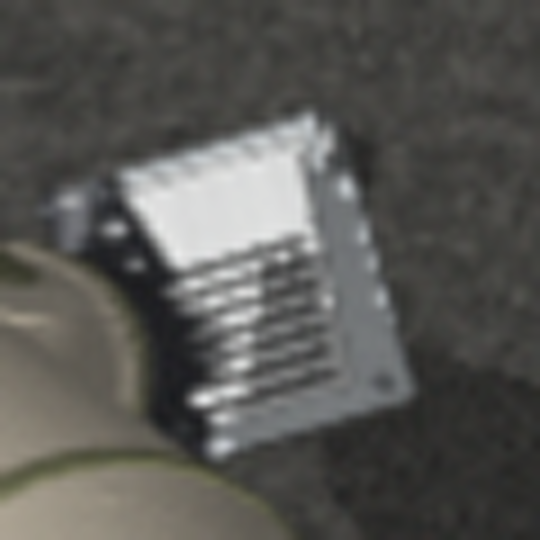

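The fingers hang over the ribbed part of the pedal: fingertips at about (248,139) in the side view, on its middle line. I press next.

>>> {"method": "move_arm", "body": {
  "moves": [
    [0, 0, 0, 3, 0],
    [0, 0, 0, 6, 0],
    [0, 0, 0, 6.5, 0],
    [0, 0, 0, 7, 0],
    [0, 0, 0, 7.4, 0],
    [0, 0, 0, 7.6, 0],
    [0, 0, 0, 7.7, 0],
    [0, 0, 0, 7.7, 0]
  ]
}}

```text
clock: 5.03
eef_pos: [0.4275, 0.3381, 0.047]
tcp_rot: [1.943, 2.468, 0.005]
wrist_force: [-3.0, -1.2, 4.9]
opening: -0.0002
```

Run:
```python
from rel import *
rel((.4265,.337,.043),1.815)
I={n:get_image(n) for n in C}
crop("side",I["side"],120,185,225,290,9,"s6.png")
```

```text
t 5.0333 tcp [0.4275 0.3381 0.047 ] psi 1.8075 tilt [ 0.0026  0.002  -1.    ] q [-0.52  0.69 -0.37  2.13  0.6   0.42 -1.13] F [-3.04 -1.21  4.91] open -0.0002
shift cm [-0.09 -0.12  0.4 ] turn -0.0075
```

View pics/s6.png

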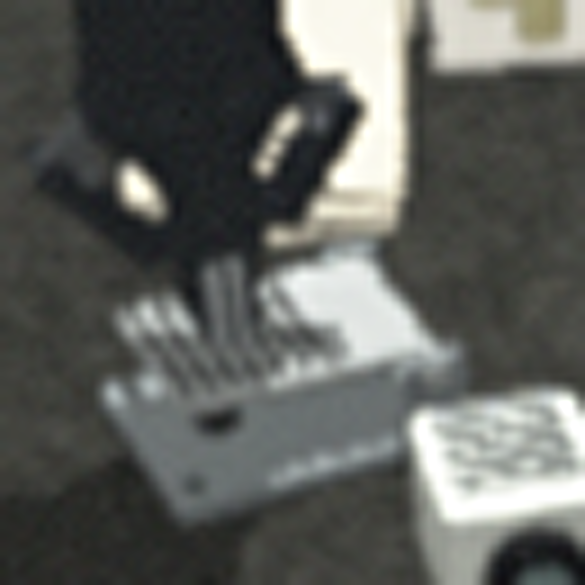

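The pedal is nearly level, with force at 4.9 N. I keep pressing until the force shows the stop.

>>> {"method": "move_arm", "body": {
  "moves": [
    [0, 0, 0, 0.3, 0],
    [0, 0, 0, 0.5, 0],
    [0, 0, 0, 0.6, 0],
    [0, 0, 0, 0.6, 0]
  ]
}}

```text
clock: 5.47
eef_pos: [0.4275, 0.3382, 0.0433]
tcp_rot: [1.942, 2.467, 0.007]
wrist_force: [-6.3, -4.9, 30.4]
opening: -0.0003
```

The force jumped from 5 to 30 N at z = 43.3 mm, so the pedal is at its stop. I release it smoothly.

>>> {"method": "move_arm", "body": {
  "moves": [
    [0, 0, 0, -0.3, 0],
    [0, 0, 0, -0.8, 0],
    [0, 0, 0, -1.5, 0],
    [0, 0, 0, -2.3, 0],
    [0, 0, 0, -3.5, 0],
    [0, 0, 0, -7, 0],
    [0, 0, 0, -11, 0],
    [0, 0, 0, -15, 0],
    [0, 0, 0, -19, 0],
    [0, 0, 0, -20, 0],
    [0, 0, 0, -20, 0]
  ]
}}

```text
clock: 6.38
eef_pos: [0.4276, 0.3389, 0.247]
tcp_rot: [1.942, 2.465, 0.016]
wrist_force: [-0.4, 0.0, 0.2]
opening: 0.0002
```

Run:
```python
from rel import *
rel((.4579,-.3817,.25),.1586+np.pi/2)
I={n:get_image(n) for n in C}
crop("side",I["side"],120,185,225,290,9,"s7.png")
```

```text
t 6.3833 tcp [0.4276 0.3389 0.247 ] psi 1.8073 tilt [ 0.0094  0.0059 -0.9999] q [-0.33  0.42 -0.62  1.98  0.33  0.83 -0.89] F [-0.39  0.03  0.24] open 0.0002
shift cm [-70.76 -13.93  -0.69] turn 0.0779
```

View pics/s7.png

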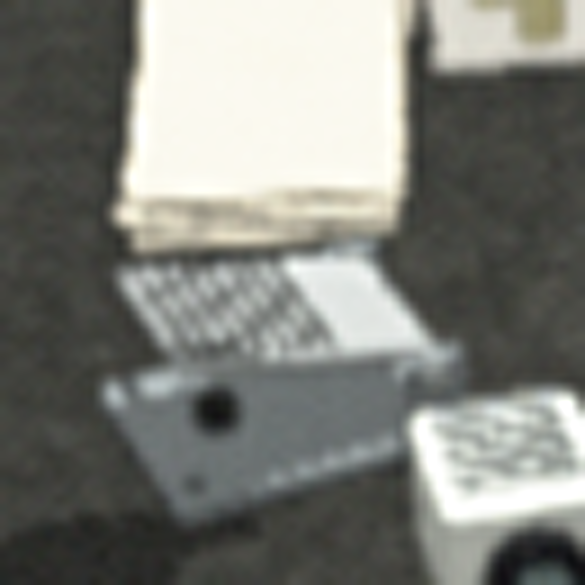

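The pedal is fully back up and matches its rest picture (free-end corner at crop (120,265), as before). Now over the rack.

>>> {"method": "move_arm", "body": {
  "moves": [
    [4, -4, 0.2, -0.7, 0],
    [4, -8, 0.4, -0.7, 0],
    [4, -12, 0.7, -0.7, 0],
    [4, -16, 0.9, -0.7, 0.02],
    [4, -20, 1.1, -0.7, 0.04],
    [4, -24, 1.3, -0.7, 0.05],
    [4, -28, 1.5, -0.7, 0.06],
    [4, -32, 1.7, -0.7, 0.07],
    [4, -35.3, 1.9, -0.7, 0.078],
    [4, -39, 0.3, -0.7, 0.078],
    [4, -42.6, -1.3, -0.7, 0.078],
    [4, -46.2, -2.9, -0.7, 0.078],
    [4, -49.8, -4.6, -0.7, 0.078],
    [4, -53.4, -6.2, -0.7, 0.078],
    [4, -57, -7.8, -0.7, 0.078],
    [4, -60.6, -9.4, -0.7, 0.078],
    [4, -64.2, -11, -0.7, 0.078],
    [4, -67.8, -12.6, -0.7, 0.078],
    [4, -70.8, -13.9, -0.7, 0.078],
    [4, -70.8, -13.9, -0.7, 0.078]
  ]
}}

```text
clock: 8.15
eef_pos: [0.4536, -0.3908, 0.2459]
tcp_rot: [-2.049, -2.381, -0.003]
wrist_force: [0.1, -0.6, 0.1]
opening: 0.0402
```

Run:
```python
from rel import *
rel((.4579,-.3817,.08),.1586+np.pi/2)
```

```text
t 8.15 tcp [ 0.4536 -0.3908  0.2459] psi 1.7206 tilt [ 7.0e-04  1.8e-03 -1.0e+00] q [ 0.96  0.47 -0.49  1.86  0.28  0.88  0.49] F [ 0.11 -0.65  0.14] open 0.0402
shift cm [ 0.8   0.55 16.59] turn -0.0088
```

>>> {"method": "move_arm", "body": {
  "moves": [
    [4, 0.8, 0.5, 4, -0.01],
    [4, 0.8, 0.5, 8, -0.01],
    [4, 0.8, 0.5, 12, -0.01],
    [4, 0.8, 0.5, 15, -0.01],
    [4, 0.8, 0.5, 16, -0.01],
    [4, 0.8, 0.5, 16, -0.01],
    [4, 0.8, 0.5, 16, -0.01]
  ]
}}

```text
clock: 8.73
eef_pos: [0.4576, -0.3812, 0.0856]
tcp_rot: [-2.035, -2.391, -0.003]
wrist_force: [1.0, 0.8, 0.8]
opening: 0.04
```

Run:
```python
from rel import *
rel((.4579,-.3817,.02),.1586+np.pi/2)
print(proj("side",observe()["eef_pos"]))
I={n:get_image(n) for n in C}
crop("side",I["side"],290,390,245,345,8,"s8.png"); crop("top",I["top"],180,260,380,460,7,"t8.png")
```

```text
t 8.7333 tcp [ 0.4576 -0.3812  0.0856] psi 1.7313 tilt [-5.e-04  3.e-03 -1.e+00] q [ 0.85  0.66 -0.38  2.    0.43  0.56  0.34] F [1.   0.8  0.82] open 0.04
shift cm [-0.08  0.02  6.56] turn 0.0019
[[295.47473273 337.72434618]]
```

View pics/s8.png

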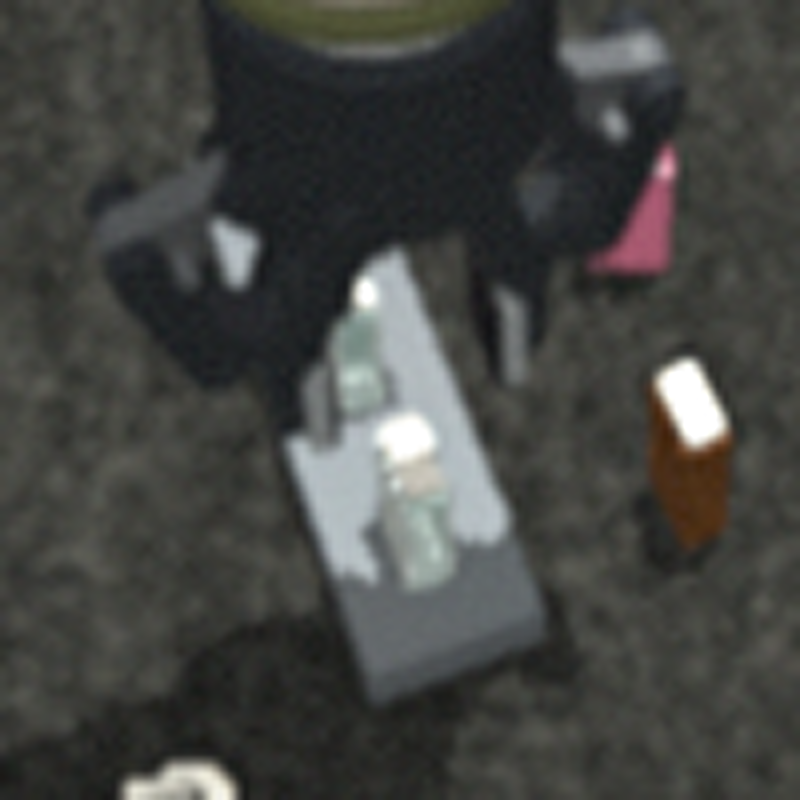

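View pics/t8.png

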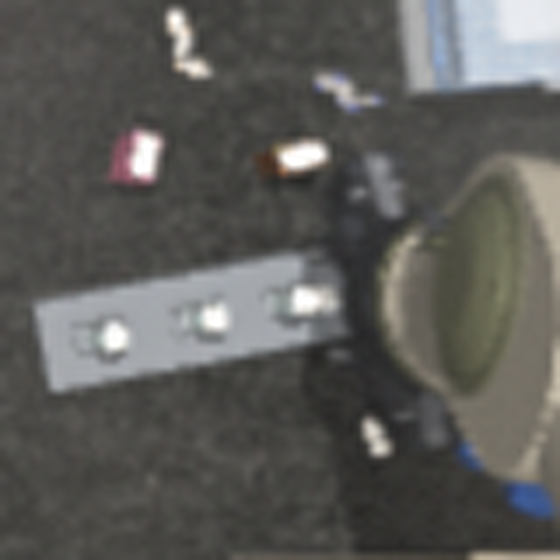

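The open fingers straddle the oblong cuvette: tips at crop (322,445) and (515,383), stopper centred between them at (408,437). I descend, then close.

>>> {"method": "move_arm", "body": {
  "grip_force": 25,
  "moves": [
    [4, 0, 0, 2, 0],
    [4, 0, 0, 4, 0],
    [4, 0, 0, 5.5, 0],
    [4, 0, 0, 6.4, 0],
    [4, 0, 0, 6.5, 0],
    [4, 0, 0, 6.5, 0]
  ]
}}

```text
clock: 9.33
eef_pos: [0.459, -0.3823, 0.0233]
tcp_rot: [2.035, 2.39, 0.003]
wrist_force: [-0.1, 0.8, -1.1]
opening: 0.0399
```

Run:
```python
from rel import *
rel((.4579,-.3817,.02),.1586+np.pi/2)
I={n:get_image(n) for n in C}
crop("side",I["side"],300,390,250,340,8,"s9.png")
```

```text
t 9.3333 tcp [ 0.459  -0.3823  0.0233] psi 1.7307 tilt [ 0.0032 -0.     -1.    ] q [ 0.8   0.75 -0.3   2.02  0.5   0.43  0.28] F [-0.12  0.78 -1.05] open 0.0399
shift cm [ 0.08 -0.1   0.33] turn 0.0014
```

View pics/s9.png

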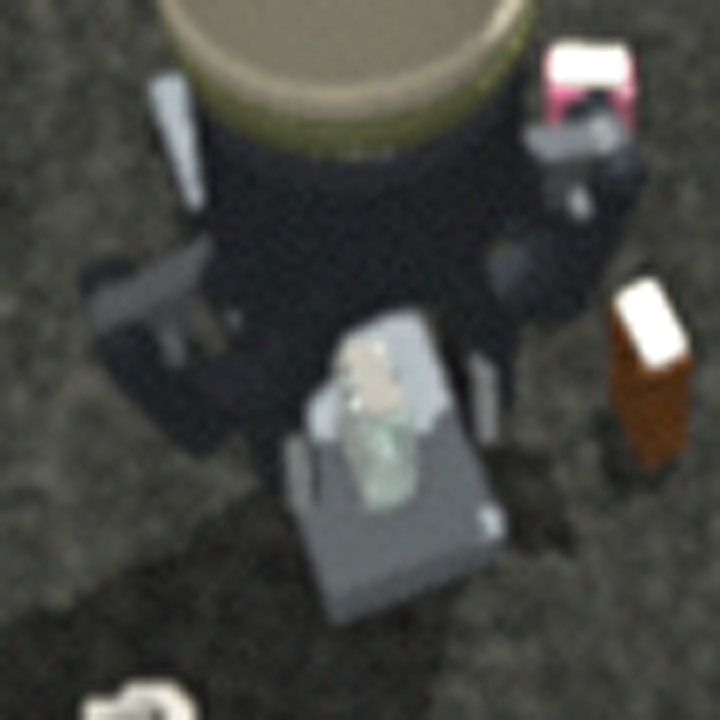

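>>> {"method": "move_arm", "body": {
  "grip_force": 25,
  "moves": [
    [3, 0.05, -0.1, 0.15, 0],
    [2.2, 0.05, -0.1, 0.15, 0],
    [1.7, 0.05, -0.1, 0.15, 0],
    [1.4, 0.05, -0.1, 0.15, 0],
    [1, 0.05, -0.1, 0.15, 0],
    [1, 0.05, -0.1, 0.15, 0],
    [1, 0.05, -0.1, 0.15, 0]
  ]
}}

```text
clock: 10.02
eef_pos: [0.4582, -0.3823, 0.0225]
tcp_rot: [2.035, 2.389, 0.003]
wrist_force: [0.2, 0.6, 4.9]
opening: 0.0119
```

Run:
```python
from rel import *
rel((.4579,-.3817,.02),.1586+np.pi/2)
I={n:get_image(n) for n in C}
crop("side",I["side"],300,390,250,340,8,"s10.png")
```

```text
t 10.0167 tcp [ 0.4582 -0.3823  0.0225] psi 1.7305 tilt [ 4.1e-03 -8.0e-04 -1.0e+00] q [ 0.8   0.75 -0.3   2.03  0.5   0.43  0.28] F [0.17 0.57 4.91] open 0.0119
shift cm [ 0.07 -0.02  0.25] turn 0.0011
```

View pics/s10.png

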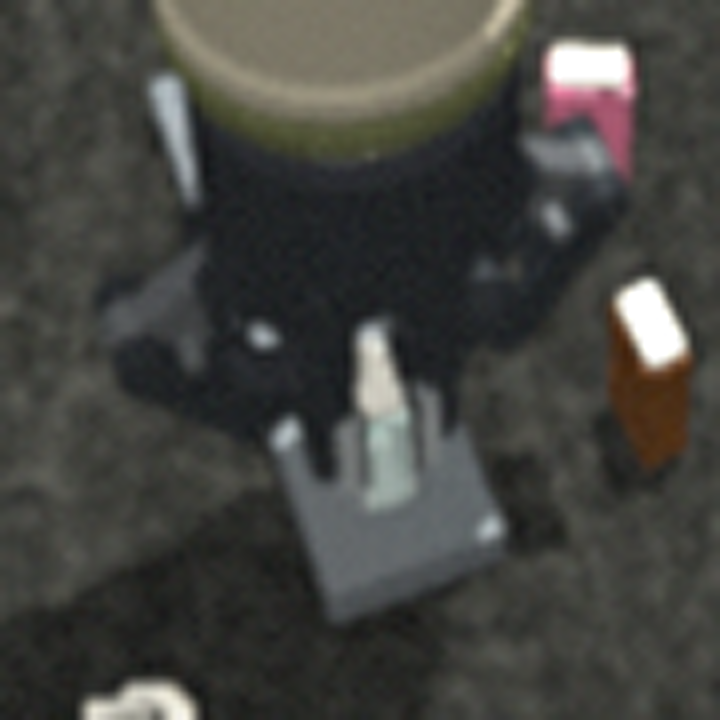

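The fingers hold the oblong cuvette by its broad faces with the clear end free, at an opening of 11.9 mm. I lift straight up.

>>> {"method": "move_arm", "body": {
  "moves": [
    [1, 0, 0, -0.3, 0],
    [1, 0, 0, -0.8, 0],
    [1, 0, 0, -1.5, 0],
    [1, 0, 0, -2.5, 0],
    [1, 0, 0, -4, 0],
    [1, 0, 0, -6.5, 0],
    [1, 0, 0, -9.5, 0],
    [1, 0, 0, -13, 0],
    [1, 0, 0, -16.5, 0],
    [1, 0, 0, -20, 0],
    [1, 0, 0, -22.5, 0],
    [1, 0, 0, -23, 0],
    [1, 0, 0, -23, 0]
  ]
}}

```text
clock: 11.2
eef_pos: [0.4578, -0.3826, 0.2554]
tcp_rot: [2.032, 2.385, 0.003]
wrist_force: [-0.1, -0.7, -0.1]
opening: 0.0119
```

Run:
```python
from rel import *
rel((.5132,.0289,.25),.0763+np.pi/2)
I={n:get_image(n) for n in C}
crop("side",I["side"],220,390,220,340,5,"s11.png")
s=observe();R=Ro.from_rotvec(s["tcp_rot"]).as_matrix()
for dz in(-.0265,-.004,.0185): print(proj("side",s["eef_pos"]+R@[0,0,-dz-.0]))
```

```text
t 11.2 tcp [ 0.4578 -0.3826  0.2554] psi 1.7303 tilt [ 0.0074 -0.0038 -1.    ] q [ 0.96  0.46 -0.5   1.86  0.28  0.89  0.48] F [-0.11 -0.75 -0.07] open 0.0119
shift cm [39.75 12.    0.42] turn 0.0832
[[291.90856494 293.12514335]]
[[291.26631345 284.72418675]]
[[290.59477449 275.94084025]]
```

View pics/s11.png

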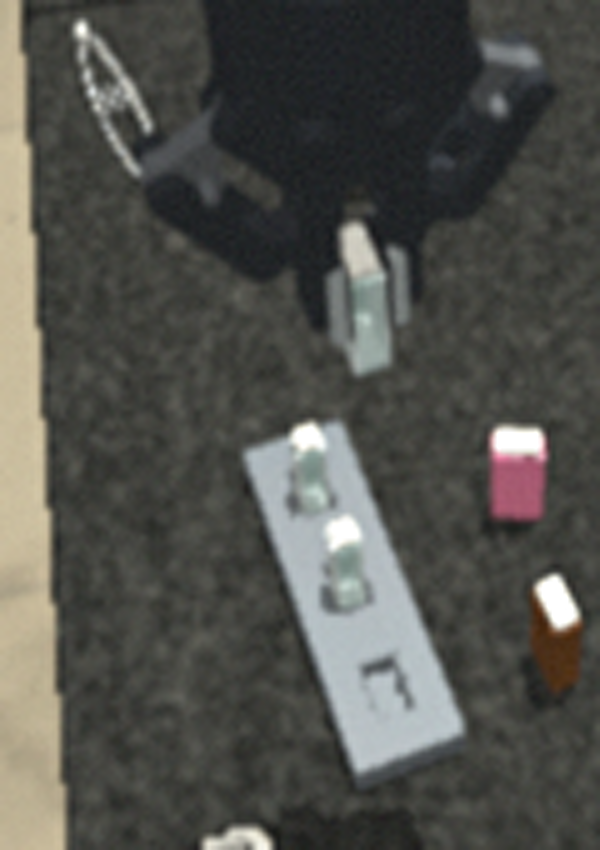

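The cuvette is out and upright between the pads. Both square cuvettes are still seated, and the empty seat is at crop (388,690). Now above the photometer.

>>> {"method": "move_arm", "body": {
  "moves": [
    [1, 2, 0.6, 0, 0],
    [1, 5, 1.5, 0, 0.01],
    [1, 9, 2.7, 0, 0.02],
    [1, 13, 3.9, 0, 0.03],
    [1, 17, 5.1, 0, 0.04],
    [1, 21, 6.3, 0, 0.05],
    [1, 25, 7.5, 0, 0.06],
    [1, 29, 8.7, 0, 0.07],
    [1, 33, 10, 0, 0.08],
    [1, 36, 10.9, 0, 0.083],
    [1, 38.5, 11.6, 0, 0.083],
    [1, 39.75, 12, 0, 0.083],
    [1, 39.75, 12, 0, 0.083],
    [1, 39.75, 12, 0, 0.083]
  ]
}}

```text
clock: 12.47
eef_pos: [0.5111, 0.0299, 0.2508]
tcp_rot: [2.132, 2.306, -0.0]
wrist_force: [-0.1, -0.3, -1.4]
opening: 0.0123
```

Run:
```python
from rel import *
rel((.5132,.0289,.165),.0763+np.pi/2)
I={n:get_image(n) for n in C}
crop("side",I["side"],130,265,240,340,6,"s12.png")
crop("top",I["top"],160,240,260,350,8,"t12.png")
```

```text
t 12.4667 tcp [0.5111 0.0299 0.2508] psi 1.6495 tilt [ 7.e-04 -8.e-04 -1.e+00] q [ 0.26  0.37 -0.56  2.04  0.27  0.81 -0.39] F [-0.08 -0.32 -1.36] open 0.0123
shift cm [-0.11  0.19  8.58] turn 0.0024
```

View pics/s12.png

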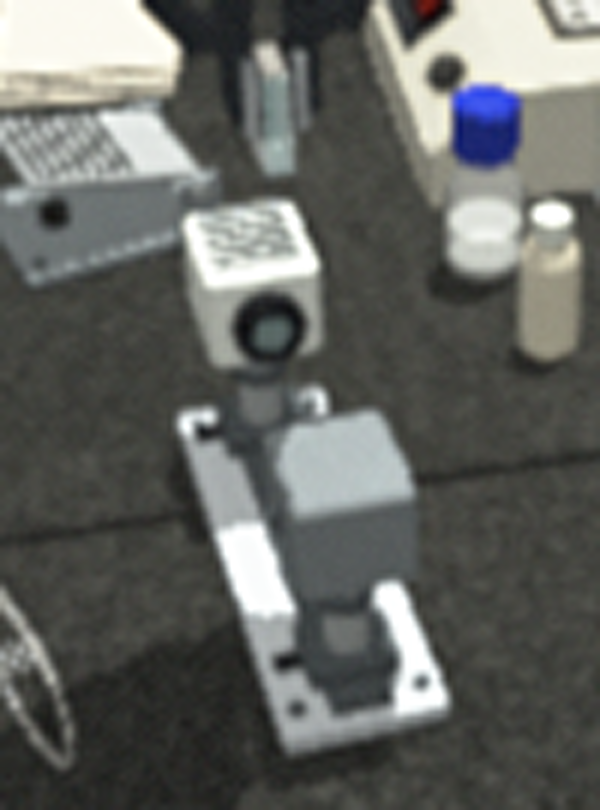

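View pics/t12.png

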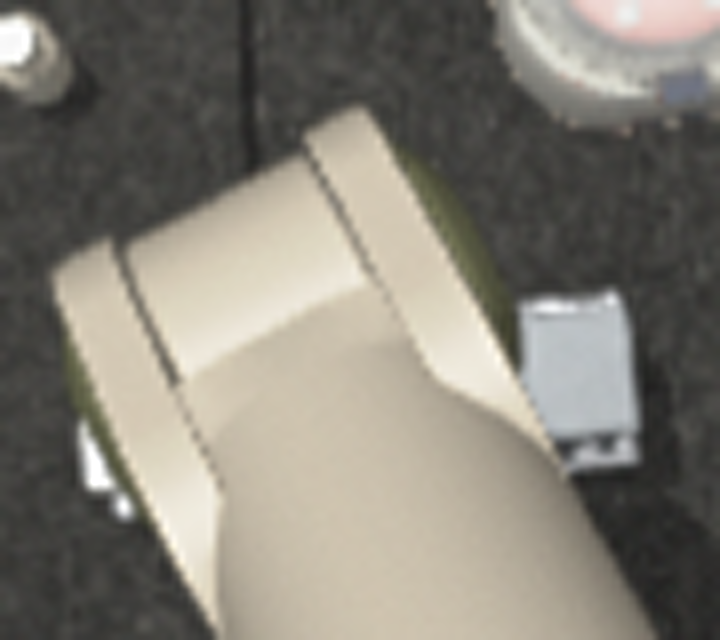

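```bash
cat > ov.py <<'E'
from rel import *
def cell(R,t,dy=0.,dz=.004):
    # cuvette axes: y = tool x, x = tool y ; returns body wire pts
    P=[]
    for h in(-.0225,.0225):
        for a,b in((1,1),(1,-1),(-1,-1),(-1,1)):
            P.append(t+R@np.array([dy+b*.01125,a*.00625,-dz-h]))
    return np.array(P)
def wire(img,n,P,s,r0,c0,col):
    q=((proj(n,P)-[c0,r0]+.5)*s-.5).astype(int)
    for i,j in [(0,1),(1,2),(2,3),(3,0),(4,5),(5,6),(6,7),(7,4),(0,4),(1,5),(2,6),(3,7)]:
        cv2.line(img,tuple(map(int,q[i])),tuple(map(int,q[j])),col,1)
E
python3 - <<'E'
from ov import *
img=cv2.imread("pics/side0.png"); I=get_image("side")
s=observe(); R=Ro.from_rotvec(s["tcp_rot"]).as_matrix()
r0,c0,k=125,270,14
b=cv2.resize(I[r0:165,c0:310],None,fx=k,fy=k,interpolation=cv2.INTER_CUBIC); a=b.copy()
wire(b,"side",cell(R,s["eef_pos"]),k,r0,c0,(0,0,255))
cv2.imwrite("pics/o1.png",cv2.resize(np.hstack([a,b]),(800,400)))
E
```

```text
(no output)
```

View pics/o1.png

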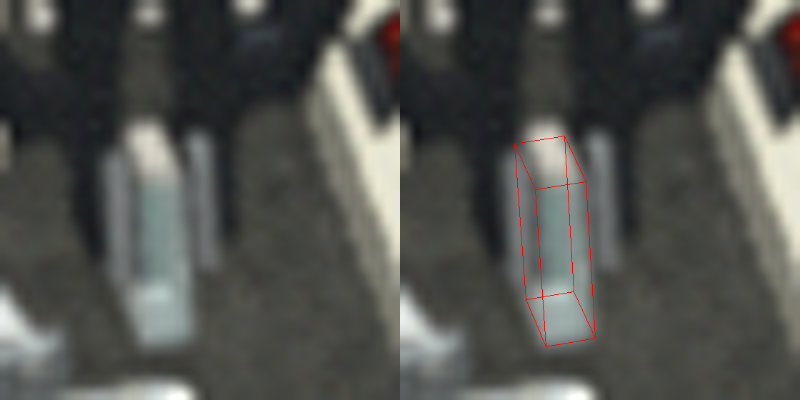

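The cuvette model at the assumed grip offset overlays the picture to within about half a pixel. Now I check the photometer fit by overlay.

```bash
cat > ovp.py <<'E'
from ov import *
from fit import T
def phot(p,yo=.0843,hy=.03):
    L=[]
    for c,hx,hyy,z0,z1 in((0,.038,.118,0,.012),(yo,.027,hy,.086,.138),(-yo,.027,hy,.086,.138)):
        L.append(np.array([T(p,(a*hx,c+b*hyy,z)) for z in(z0,z1) for a,b in((1,1),(1,-1),(-1,-1),(-1,1))]))
    th=np.linspace(0,2*np.pi,40)
    C_=[np.array([T(p,(.018*np.cos(t),e*.042,.11+.018*np.sin(t))) for t in th]) for e in(1,-1)]
    return L,C_
def draw(b,n,p,k,r0,c0,col,**kw):
    L,Ci=phot(p,**kw)
    for P in L: wire(b,n,P,k,r0,c0,col)
    for P in Ci: cv2.polylines(b,[((proj(n,P)-[c0,r0]+.5)*k-.5).astype(np.int32)],True,(0,255,0),1)
E
python3 - <<'E'
from ovp import *
for n,r0,r1,c0,c1,k in(("side",160,260,262,322,8),("top",190,235,265,345,9)):
    I=cv2.imread(f"pics/{n}0.png")
    b=cv2.resize(I[r0:r1,c0:c1],None,fx=k,fy=k,interpolation=cv2.INTER_CUBIC)
    draw(b,n,(.5132,.0289,.0763),k,r0,c0,(0,0,255))
    b=b[:, :800]; h=b.shape[0]
    if h>600: b=b[:]; b=cv2.resize(b,None,fx=600/h,fy=600/h) if False else b
    cv2.imwrite(f"pics/p_{n}.png",b[:600] if n=="side" else b)
    if n=="side": cv2.imwrite("pics/p_side2.png",b[300:])
E
```

```text
(no output)
```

View pics/p_side.png

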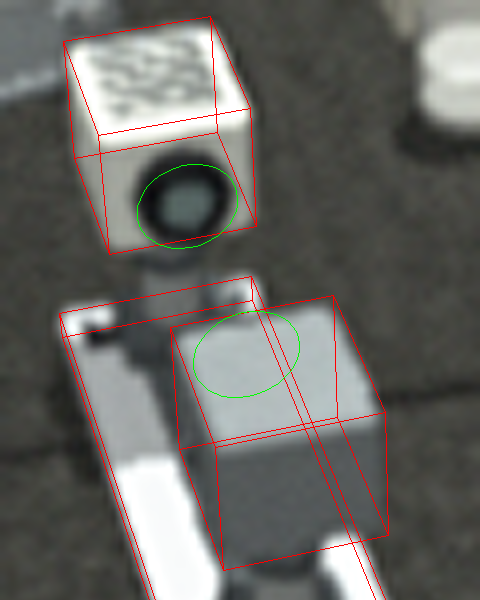

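View pics/p_side2.png

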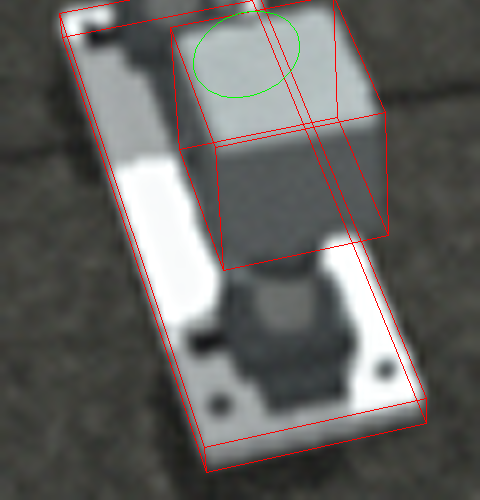

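View pics/p_top.png

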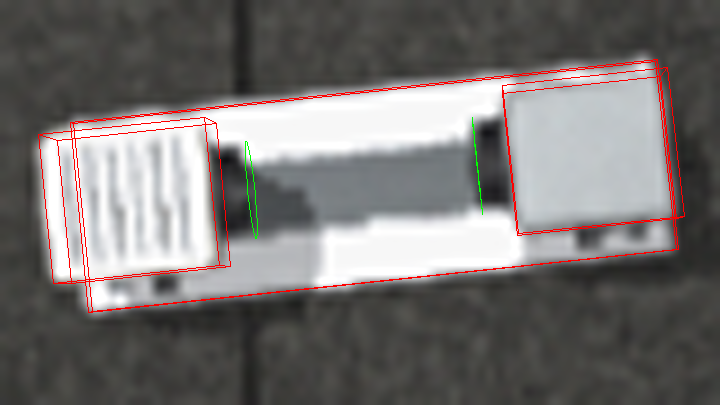

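The overlay fits within about 1 px. Lens and base hint that y is about 1 mm larger, so I target (0.513, 0.030) with the cuvette centre at 110 mm and descend.

>>> {"method": "move_arm", "body": {
  "moves": [
    [1, 0, 0.19, 0.5, 0],
    [1, 0, 0.19, 1.5, 0],
    [1, 0, 0.19, 3, 0],
    [1, 0, 0.19, 5, 0],
    [1, 0, 0.19, 7, 0],
    [1, 0, 0.19, 8.5, 0],
    [1, 0, 0.19, 9.5, 0],
    [1, 0, 0.19, 10, 0],
    [1, 0, 0.19, 10, 0]
  ]
}}

```text
clock: 13.37
eef_pos: [0.513, 0.0278, 0.1502]
tcp_rot: [2.136, 2.302, -0.002]
wrist_force: [-0.8, -0.7, 0.3]
opening: 0.0122
```

```bash
cat > look.py <<'E'
import sys
from ovp import *
rel((.513,.030,.106),.0763+np.pi/2)
I=get_image("side"); s=observe(); R=Ro.from_rotvec(s["tcp_rot"]).as_matrix()
r0,c0,k=150,262,8
b=cv2.resize(I[r0:225,c0:312],None,fx=k,fy=k,interpolation=cv2.INTER_CUBIC); a=b.copy()
wire(b,"side",cell(R,s["eef_pos"]),k,r0,c0,(0,0,255)); draw(b,"side",(.513,.030,.0763),k,r0,c0,(255,0,255))
cv2.imwrite(f"pics/{sys.argv[1]}.png",np.hstack([a,b]))
E
python3 look.py l1
```

```text
t 13.3667 tcp [0.513  0.0278 0.1502] psi 1.6454 tilt [-1.0e-04 -1.4e-03 -1.0e+00] q [ 0.17  0.5  -0.47  2.13  0.41  0.59 -0.52] F [-0.78 -0.73  0.28] open 0.0122
shift cm [0.23 0.02 4.42] turn -0.0017
```

View pics/l1.png

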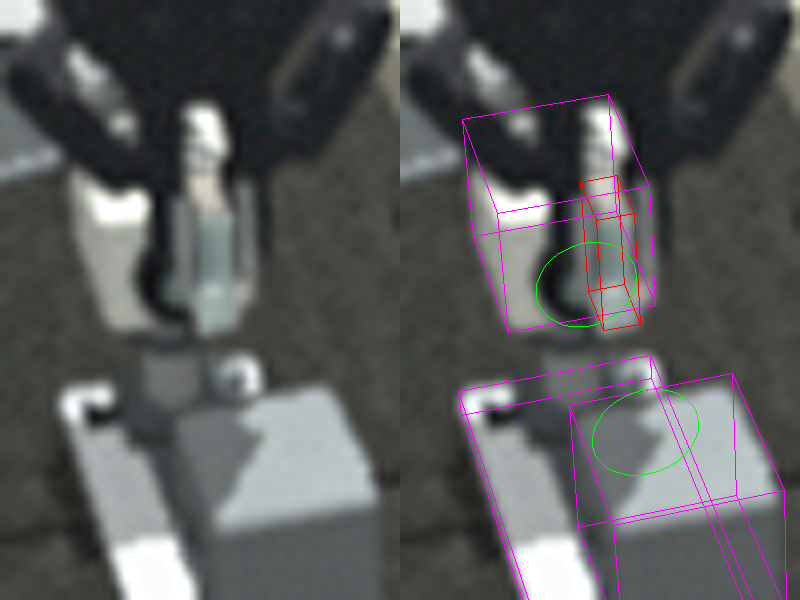

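Cuvette and photometer overlays agree with each other, both about half a pixel left of the model. I make the final descent and settle.

>>> {"method": "move_arm", "body": {
  "moves": [
    [1, 0.1, 0, 0.5, 0],
    [1, 0.2, 0, 1.3, 0],
    [1, 0.23, 0, 2.2, 0],
    [1, 0.23, 0, 3.1, 0],
    [1, 0.23, 0, 3.9, 0],
    [1, 0.23, 0, 4.3, 0],
    [1, 0.23, 0, 4.4, 0],
    [1, 0.23, 0, 4.4, 0],
    [1, 0.23, 0, 4.4, 0],
    [1, 0.23, 0, 4.4, 0]
  ]
}}

```text
clock: 14.25
eef_pos: [0.5134, 0.0302, 0.1073]
tcp_rot: [2.136, 2.301, 0.0]
wrist_force: [-0.1, 0.3, -0.6]
opening: 0.0121
```

```bash
python3 look.py l2
```

```text
t 14.25 tcp [0.5134 0.0302 0.1073] psi 1.6455 tilt [ 0.0015 -0.0013 -1.    ] q [ 0.12  0.57 -0.41  2.17  0.48  0.49 -0.58] F [-0.14  0.25 -0.59] open 0.0121
shift cm [-0.01 -0.05  0.13] turn -0.0016
```

View pics/l2.png

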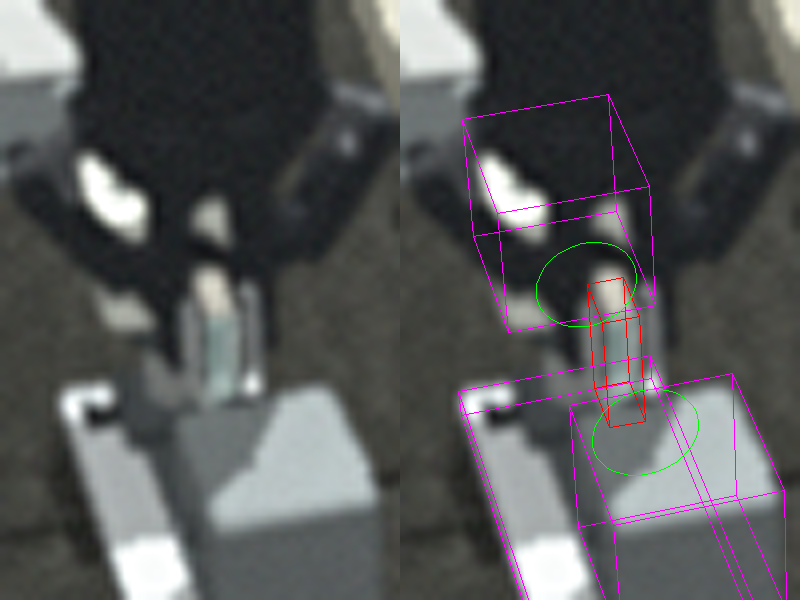

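>>> {"method": "move_arm", "body": {
  "moves": [
    [1, 0, 0, 0.12, 0],
    [1, 0, 0, 0.12, 0],
    [1, 0, 0, 0.12, 0],
    [1, 0, 0, 0.12, 0],
    [1, 0, 0, 0.12, 0],
    [1, 0, 0, 0.12, 0]
  ]
}}

```text
clock: 14.8
eef_pos: [0.5135, 0.0302, 0.1062]
tcp_rot: [2.136, 2.301, 0.0]
wrist_force: [0.5, -1.0, -0.2]
opening: 0.012
```

Run:
```python
from ovp import *
rel((.513,.030,.106),.0763+np.pi/2); print(np.abs(observe()["qd"]).max())
cv2.imwrite("pics/fs.png",get_image("side")); cv2.imwrite("pics/ft.png",get_image("top"))
```

```text
t 14.8 tcp [0.5135 0.0302 0.1062] psi 1.6454 tilt [ 0.0017 -0.0013 -1.    ] q [ 0.12  0.57 -0.41  2.17  0.48  0.49 -0.59] F [ 0.53 -1.   -0.17] open 0.012
shift cm [-0.01 -0.05  0.02] turn -0.0016
0.0012327325095161691
```

View pics/fs.png

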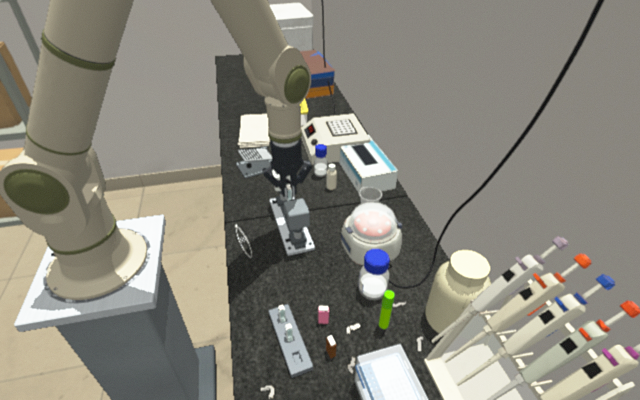

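The arm is still. The cuvette sits in the gap at about (290,195), the rack keeps both square cuvettes, and the bystanders are unmoved. I hand in.

```bash
python3 -c "
from station import *
print(job_done()); s=observe(); print(s['clock'],s['eef_pos'],s['opening'])"
```

```text
the job is handed in; nothing more can be done
None
the job is handed in; nothing more can be done
```

I zeroed the photometer with its light path empty, then took the oblong cuvette from the rack's -y seat. The gripper is holding it midway between the lamp and detector heads. The job is handed in at about 14.8 s of the 59 s allowed, and no verdict was reported.

- **Pedal:** it was pressed until the force jumped from 5 N to 30 N at 43 mm height, where the stop is about 44.5 mm. The picture afterwards showed it fully back up.
- **Cuvette:** it was gripped on the two frosted faces at 25 N, with the opening reading 12.0 mm against its nominal 12.5 mm.
- **Last checks:**
  - The tool was 0.5 mm from the target position and within 0.002 rad of the target yaw and of vertical.
  - The cuvette centre works out to about 110 mm high, from the tool height and its offset in the grip.
  - The wrist force was about 1 N and the joints were still.
  - In the side view, the rack still held both square cuvettes and the bystanders were unmoved.
- **Disagreements:** the two cameras differed by about 4 mm along the beam and 1 mm across it for the photometer. I used a middle value leaning towards the top view. Overlays in the side view agreed with it to within about 1 px, or roughly 2 mm.
- **Not checked:** the arm hid the gap from the top camera, so the final centring was confirmed only in the side view. My state reading after hand-in was refused, so the following second is unverified.

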